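# Hold a lens barrel down in the bonding V-block

## Robot

A 6-joint arm with a two-finger parallel gripper is mounted at the origin on the work surface. World frame = base frame: x ahead of the robot, y to its left, z up, the work surface at z = 0. Lengths are in m, angles in rad, forces in N, time in s.
With the tool pointing down it reaches from about 0.35 to 0.975 m from the base axis. Payload 17.4 kg.
Tool frame: the origin (TCP) lies midway between the tips of the shut fingers; the grasp point (between the pads) lies 19 mm behind it (ctrl.pinch_z is the z of the grasp point in the tool frame, in m); z points along the fingers, y is the line along which they close (so a half turn about z gives the same grasp; the last joint's range is limited). The gripper opens to 85 mm and grips with 20 to 120 N. Pads are 22 mm wide; open, the fingers measure 114 mm over their backs; the gripper's body (76 mm by 85 mm) begins 54 mm behind the grasp point. The pads swing forward as they close: fully open they stand 13 mm farther back than shut.
Start: joints at [-1.283, 0.116, 1.442, -0, 1.584, -0.038], TCP at [0.216, -0.64, 0.231] pointing down, gripper open.
Joint ranges: [-2.83, 2.83], [-0.83, 2.19], [0.07, 2.5], [-1.14, 4.28], [0.01, 3], [-2.97, 2.97]. Speed limits (rad/s): [1.89, 1.89, 2.22, 3.14, 3.14, 3.14].

## Interface

Orientations are given as a unit quaternion [w, x, y, z].
In Python, from cell import ctrl gives the robot as it stands. The module is installed in compiled form; this text tells all that it offers. Calls block until the motion is done:
- ctrl.move_pose(position, orientation): joint-space move of the TCP to a pose.
- ctrl.line_to(position, ori=None, rate=0.15): straight line of the TCP; ori=None keeps the orientation; rate is the mean speed in m/s.
- ctrl.movej(angles): joint-space move.
- ctrl.grip(opening): finger opening in m; the grip force is fixed at half the most; returns when the fingers have stopped.
- ctrl.sleep(seconds).
- ctrl.solve_ik(position, orientation): joint angles nearest the present ones, or None.
- ctrl.sense(): the state.
- ctrl.read_camera(name): name is "side" or "top" or "wrist"; returns a dict with "color" (384x512x3 uint8, red, green, blue), "depth" (384x512 float32, m along the optical axis (not along the pixel's ray), 0 where there is no reading), "mtx" (3x3 intrinsics, pixels), "rvec" (rotation vector, rad) and "tvec" (3), from world to camera coordinates, as OpenCV has them; the wrist camera has in their place "tool_from_camera" (4x4, takes a point from camera to tool coordinates, whose origin is the TCP and whose axes are the flange's). Camera axes: x right, y down, z forward; pixel columns grow to the right and rows downward; lengths in m; the calibration is good to about 2 mm. The wrist camera is an equidistant fisheye: a pixel r from the principal point sees the ray r / f radians off the axis. A picture is of the moment at which its call begins: read the wrist's pose just before it.
A pose or a line that the arm cannot do raises ctrl.Unreachable and nothing moves.
- ctrl.close_job(): hands the job in; it is judged then, once.
The state is a dict: "t": time; "joint_positions": joint angles; "qvel": joint speeds; "effort": joint torques, N m; "tool_pos": TCP position; "orientation": TCP orientation; "ft_force": force on the tool from outside, world axes, zero at the start; "ft_torque": the same for the moment, N m; "width": finger opening in m; "finger_force": force on a finger pad.
Only numpy, scipy, OpenCV 4.12 (cv2) and the standard library are available. Lean on these libraries where they do the work, as an engineer would, in place of code of your own. Each camera call takes 0.05 s, during which the arm holds its last target. There are 200 camera calls.

## Task

Take the long lens barrel from its grey rest and lay it, without dropping it, in the raised steel V-block, glass nose towards the needle stand and its thick part centred lengthwise so that both ends overhang about equally. Then hold it pressed firmly down, with about a kilogram's push, so that it bears on both sloping faces of the V, and finish while still holding it pressed like that; leave everything else on the bench where it is.

Things in the scene. Friction and masses are not known exactly. Their poses are not given: they have to be found in the camera images.
- barrel: Lens barrel, a lying aluminium cylinder: thick part 36 mm diameter, 110 mm long; at one end a narrower nose, 26 mm diameter, 10 mm long, with the glass lens; the other end flat with a black disc. 0.17 to 0.33 kg, balanced near the origin. Origin on the axis at the middle of the thick part; x along the axis towards the nose (y and z roll with it).
- nose (a point): Centre of the barrel's glass front face, 65 mm from the barrel's origin along its +x.
- rest: Grey plastic parts rest holding the barrel at the start, fixed: plate 94 x 64 x 6 mm with two notched chocks 10 mm thick, to 34 mm high, 36 mm either side of its middle, 62 mm clear between: fingers can straddle the barrel there. Barrel axis 40 mm above the table. Origin under its centre, on the table; x along the barrel, z up.
- fixture: Fixed bonding fixture: base plate 190 x 90 x 12 mm (x -83 to +107 mm), a column and on it a narrow steel V-block 88 mm long (x), 54 mm wide, V open upwards along x. A gap 52 mm long in its middle (floor 34 mm below the seated barrel's axis) leaves two 18 mm saddles; fingers fit round the barrel in the gap. Origin under the V-block's middle, on the table; x along the V to the needle stand, z up.
- seat (a point): Where the origin of a seated, centred barrel lies: on its axis, 118 mm above the table, over the fixture's origin, axes as the fixture's. The V faces slope at 45 degrees and reach up to 3.5 mm below this point, 22 mm to either side; outer cheeks reach 27 mm to the sides. A seated barrel's top is 18 mm above this point. Rigid steel.
- needle (a point): Tip of the needle, on the V axis, 76 mm from the seat towards the fixture's +x; it points back along the V. Its stand is an upright post 98 mm from the seat, 148 mm high, 12 mm diameter, with a black 20 mm collar.
- vee_left: The two sloping V faces on the fixture's +y side (one per saddle). Origin as the fixture's.
- vee_right: The two sloping V faces on the fixture's -y side. Origin as the fixture's.
- housing_a: Bystander: red plastic housing, flat disc 86 mm diameter, 15 mm high, with a tab; origin under the disc's centre.
- housing_b: Bystander: another such red housing; origin under the disc's centre.
- short_tube: Bystander: short aluminium tube standing upright, 28 mm diameter, 45 mm high; origin under its centre.
- lock_ring: Bystander: black ring lying flat, 42 mm diameter, 10 mm high; origin under its centre.
- bottle: Bystander: white bottle, 52 mm diameter, 140 mm high; origin under its centre.
- screwdriver: Bystander: screwdriver lying near the left side of the table; lies along its x.
- brush: Bystander: brush lying near the right side of the table; lies along its x.
Not all that is in view belongs to the job. Leave any green or red look-alike of the rest alone.

How it is judged:
By the outcome, as a careful person would: the job done as asked, in the order asked, and still so for the second after the job is handed in, while the arm keeps its last pose, push and grip.
It also fails if it takes over 46 s, if anything falls off the work surface, if the arm or the gripper's body presses on something with over 40 N, if the wrist force passes 120 N, or if a joint passes its speed limit or range.

## Working session

There is one attempt and no reset: what is moved stays moved. The work goes in short steps, each a Python script; the robot and the scene stay as the last script left them, time stands still between calls to the robot, and variables do not carry over. Pictures are saved under pics/ and viewed, at most 10 in all, crops included, and the job is handed in when it is done.

```bash
mkdir -p pics
cat > h.py <<'E'
import numpy as np, cv2
from cell import ctrl
from scipy.spatial.transform import Rotation as R
def cloud(c):
    v,u=np.mgrid[0:384,0:512]; d=c["depth"]; K=c["mtx"]
    P=np.stack([(u-K[0,2])/K[0,0]*d,(v-K[1,2])/K[1,1]*d,d],-1)
    Rm=cv2.Rodrigues(np.array(c["rvec"],float))[0]
    W=(P-np.array(c["tvec"]).ravel())@Rm
    W[d<=0]=np.nan
    return W
E
python3 - <<'E'
from h import *
s=ctrl.sense();print(s["t"],s["ft_force"],s["width"],ctrl.pinch_z)
for n in("top","side"):
    c=ctrl.read_camera(n); np.savez(n+".npz",**{k:np.array(v) for k,v in c.items()})
    cv2.imwrite(f"pics/{n}.png",c["color"][...,::-1]); print(n,c["mtx"].tolist(),(-cv2.Rodrigues(np.array(c["rvec"],float))[0].T@np.array(c["tvec"]).ravel()))
E
```

```text
0.0 [ 0.05261452 -1.07012196 -0.1148136 ] 0.08557381068949574 -0.0187
top [[482.7501634509209, 0.0, 257.8486158461755], [0.0, 482.7501634509209, 194.14919623805008], [0.0, 0.0, 1.0]] [ 0.31321613 -0.00793567  1.71729039]
side [[429.4553192002405, 0.0, 253.7829856856652], [0.0, 429.4553192002405, 196.3540731394429], [0.0, 0.0, 1.0]] [0.19212575 0.81607216 0.87514351]
```

View pics/top.png

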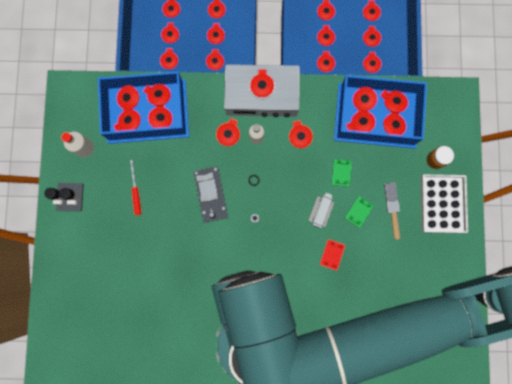

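View pics/side.png

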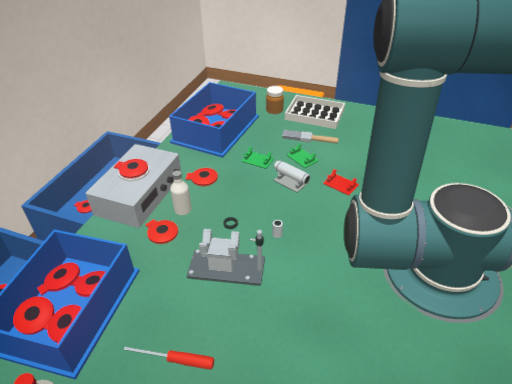

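Top view: the barrel lies on the grey rest at (321,210) and the fixture is at (210,193), with its needle stand near (209,214). Possible look-alikes are the green rests at (342,172) and (360,211), the red rest at (333,254), and the short tube at (254,217). I choose the grey rest at (321,210) and check it in a close crop.

Run:
```python
from h import *
c=dict(np.load("top.npz")); d=dict(np.load("side.npz"))
z=lambda im,x,y,w,h:cv2.resize(im[y:y+h,x:x+w,::-1],(400,300),interpolation=cv2.INTER_CUBIC)
a=np.vstack([np.hstack([z(c["color"],291,180,64,48),z(c["color"],178,168,64,48)]),np.hstack([z(d["color"],260,145,64,48),z(d["color"],176,215,100,75)])])
cv2.imwrite("pics/crop.png",a)
for n,e,box in(("top",c,(300,185,345,235)),("side",d,(265,150,320,195))):
    W=cloud(e); x0,y0,x1,y1=box; w=W[y0:y1,x0:x1].reshape(-1,3); col=e["color"][y0:y1,x0:x1].reshape(-1,3).astype(int)
    m=(w[:,2]>.044)&(w[:,2]<.075); p=w[m]; ce=p.mean(0); uu,s,v=np.linalg.svd(p[:,:2]-ce[:2],full_matrices=False)
    t=(p[:,:2]-ce[:2])@v[0]; print(n,m.sum(),ce,p[:,2].max(),v[0],np.percentile(t,[0,3,97,100]))
W=cloud(c); P=W[165:225,185:235].reshape(-1,3)
for lo,hi in((.006,.03),(.095,.135),(.138,.17)):
    p=P[(P[:,2]>lo)&(P[:,2]<hi)]; 
    if len(p)>4: r=cv2.minAreaRect(p[:,:2].astype(np.float32)); print(lo,len(p),p.mean(0),r)
W=cloud(d); P=W[215:290,176:276].reshape(-1,3)
for lo,hi in((.006,.03),(.095,.125),(.135,.17)):
    p=P[(P[:,2]>lo)&(P[:,2]<hi)]; 
    if len(p)>4: r=cv2.minAreaRect(p[:,:2].astype(np.float32)); print(lo,len(p),p.mean(0),r)
```

```text
top 333 [ 0.46325379 -0.21643328  0.05457286] 0.06695527985208487 [-0.94064681  0.33938706] [-0.06356344 -0.05791168  0.05525621  0.05841275]
side 304 [ 0.46415767 -0.20866008  0.05304142] 0.06127826086935378 [-0.94078678  0.33899888] [-0.06808977 -0.06180936  0.05321283  0.05510463]
0.006 911 [0.50889004 0.17215447 0.01218661] ((0.5174617171287537, 0.17956870794296265), (0.21224500238895416, 0.17630243301391602), 1.46714448928833)
0.095 192 [0.51733348 0.17731035 0.10897123] ((0.49874961376190186, 0.17232073843479156), (0.1513393372297287, 0.055516913533210754), 13.711543083190918)
0.138 13 [0.43418077 0.15789473 0.14723961] ((0.4345107078552246, 0.15830418467521667), (0.00997161865234375, 0.010642962530255318), 5.223381519317627)
0.006 1721 [0.51474036 0.1790057  0.0128051 ] ((0.560129702091217, 0.11849428713321686), (0.2817743122577667, 0.23112167418003082), 13.082446098327637)
0.095 380 [0.51653854 0.17944903 0.10692168] ((0.5017194747924805, 0.17411407828330994), (0.1508578211069107, 0.056631848216056824), 13.696295738220215)
0.135 34 [0.43518454 0.1608668  0.14457952] ((0.43549203872680664, 0.15988269448280334), (0.009428553283214569, 0.01236345898360014), 19.923107147216797)
```

View pics/crop.png

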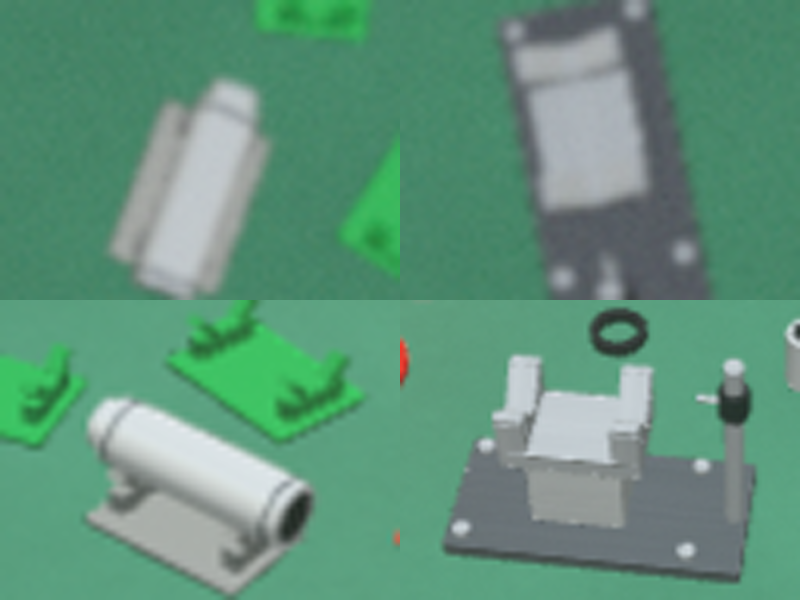

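The crop confirms it: the barrel is on the grey rest with its nose pointing to world (+0.94,-0.34). The fixture's needle stand is on the near (-x) side, at direction (-0.97,-0.24), so the barrel has to turn about 147°. Next I check IK for both grasp half-turns and look from above each place.

```bash
cat >> h.py <<'E'
def quat(a):
    x=np.array([np.cos(a),np.sin(a),0]);z=np.array([0,0,-1.]);y=np.cross(z,x)
    return R.from_matrix(np.c_[x,y,z]).as_quat(scalar_first=True)
def wcloud():
    s=ctrl.sense(); c=ctrl.read_camera("wrist"); K=c["mtx"]; d=c["depth"]
    v,u=np.mgrid[0:384,0:512]; X=(u-K[0,2]); Y=(v-K[1,2])*K[0,0]/K[1,1]; r=np.hypot(X,Y)+1e-9; th=r/K[0,0]
    t=np.tan(np.minimum(th,1.5)); P=np.stack([X/r*t*d,Y/r*t*d,d],-1)
    T=c["tool_from_camera"]; P=P@T[:3,:3].T+T[:3,3]
    W=R.from_quat(s["orientation"],scalar_first=True).apply(P.reshape(-1,3)).reshape(P.shape)+s["tool_pos"]
    W[(d<=0)|(th>1.3)]=np.nan
    return c,W
E
python3 - <<'E'
from h import *
for k in(0,np.pi):
    for p,a in(([.463,-.213,.2],np.arctan2(-.34,.94)),([.463,-.213,.021],np.arctan2(-.34,.94)),([.53,.181,.27],np.arctan2(-.237,-.9715)),([.53,.181,.1],np.arctan2(-.237,-.9715))):
        q=ctrl.solve_ik(p,quat(a+k)); print(k,p,None if q is None else np.round(q,2))
E
```

```text
0 [0.463, -0.213, 0.2] [-0.48 -0.24  1.83 -0.    1.55  1.44]
0 [0.463, -0.213, 0.021] [-0.48 -0.11  2.02 -0.    1.23  1.44]
0 [0.53, 0.181, 0.27] [ 0.28 -0.14  1.64 -0.    1.65 -1.53]
0 [0.53, 0.181, 0.1] [ 0.28 -0.07  1.84 -0.    1.36 -1.53]
3.141592653589793 [0.463, -0.213, 0.2] [-0.48 -0.24  1.83 -0.    1.55 -1.7 ]
3.141592653589793 [0.463, -0.213, 0.021] [-0.48 -0.11  2.02 -0.    1.23 -1.7 ]
3.141592653589793 [0.53, 0.181, 0.27] [ 0.28 -0.14  1.64 -0.    1.65  1.62]
3.141592653589793 [0.53, 0.181, 0.1] [ 0.28 -0.07  1.84 -0.    1.36  1.62]
```

Run:
```python
from h import *
ims=[]
for n,p,a in(("fix",[.53,.181,.29],np.arctan2(-.237,-.9715)),("bar",[.463,-.213,.21],np.arctan2(-.34,.94))):
    ctrl.move_pose(p,quat(a)); c,W=wcloud(); np.savez(n+".npz",W=W,col=c["color"]); ims.append(c["color"][...,::-1])
    print(ctrl.sense()["t"],ctrl.sense()["ft_force"])
cv2.imwrite("pics/w.png",cv2.resize(np.vstack(ims),(400,600)))
def fr(W,c,a):
    x=np.array([np.cos(a),np.sin(a)]);y=np.array([-x[1],x[0]]); d=W[...,:2]-c; return d@x,d@y,x,y
W=np.load("bar.npz")["W"]; p=W[(W[...,2]>.045)&(W[...,2]<.066)&(np.hypot(W[...,0]-.463,W[...,1]+.213)<.09)]
u,s,v=np.linalg.svd(p[:,:2]-p[:,:2].mean(0),full_matrices=False); v=v[0]*np.sign(v[0][0]); a=np.arctan2(v[1],v[0])
t,w,x,y=fr(p,p[:,:2].mean(0),a); print("bar",p[:,:2].mean(0),np.degrees(a),len(p),np.percentile(t,[0,1,99,100]),np.percentile(w,[0,1,99,100]),np.percentile(p[:,2],[50,99,100]))
for lo in np.arange(-.07,.07,.01):
    k=(t>lo)&(t<lo+.01)
    if k.sum()>3: print(round(lo,3),k.sum(),np.round([w[k].min(),w[k].max(),w[k].mean(),p[k,2].max()],4))
W=np.load("fix.npz")["W"]; t,w,x,y=fr(W,np.array([.53,.181]),np.arctan2(-.237,-.9715))
p=W[(W[...,2]>.095)&(W[...,2]<.13)&(abs(t)<.06)&(abs(w)<.05)]
r=cv2.minAreaRect(p[:,:2].astype(np.float32)); print("vblock",r,len(p),p[:,2].max())
q=W[(W[...,2]>.140)&(W[...,2]<.17)&(abs(w)<.03)&(t>.08)&(t<.12)];print("post",q.mean(0) if len(q) else 0,len(q))
```

```text
3.2333 [-0.02209017  0.51060369  0.90331401]
5.7917 [ 0.13171974 -0.10501467  0.38201189]
bar [ 0.46803776 -0.22024387] -19.845619756222206 3578 [-0.06139514 -0.05981379  0.05830907  0.05936754] [-0.01743589 -0.01671759  0.01635866  0.01730368] [0.05491502 0.05828197 0.05932604]
-0.07 30 [-0.0153  0.0165  0.0006  0.0586]
-0.06 274 [-0.0166  0.0165  0.      0.0592]
-0.05 274 [-0.0163  0.0164  0.0003  0.0587]
-0.04 281 [-0.0172  0.0163 -0.0001  0.0586]
-0.03 298 [-0.0171  0.0173  0.      0.0586]
-0.02 298 [-0.0169  0.0161 -0.0002  0.0592]
-0.01 307 [-0.0167  0.016  -0.0002  0.0587]
0.0 303 [-0.0165  0.017   0.      0.0592]
0.01 314 [-0.0174  0.0169 -0.0001  0.0584]
0.02 324 [-0.0173  0.0169 -0.0001  0.0582]
0.03 331 [-0.0172  0.0168 -0.0002  0.0592]
0.04 325 [-0.016   0.0167  0.0004  0.0593]
0.05 219 [-0.0119  0.0116  0.0001  0.0536]
vblock ((0.531012773513794, 0.17865702509880066), (0.08803003281354904, 0.05559351667761803), 12.793466567993164) 1466 0.11539498394285122
post [0.43616035 0.15672393 0.14711824] 136
```

View pics/w.png

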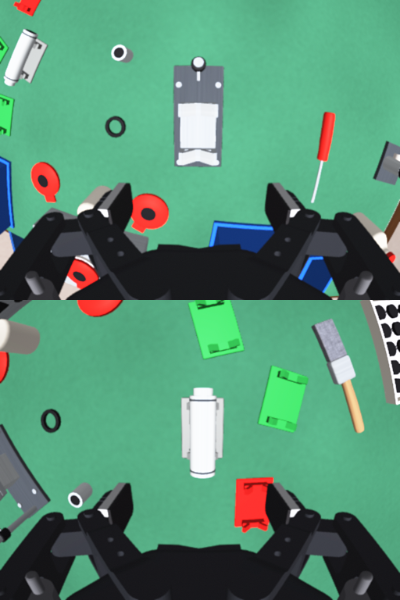

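The wrist views show the barrel, nose up, at lower-image (202,432) and the V-block at upper-image (198,130) with its needle post at (198,65). Both fits agree to about 1 mm, so I grasp now.

Run:
```python
from h import *
a=np.radians(-19.85); b=[.4627,-.2183]
ctrl.line_to([*b,.10],quat(a),rate=.15); ctrl.line_to([*b,.017],rate=.08)
s=ctrl.sense(); print(s["t"],s["ft_force"]); ctrl.grip(.03)
s=ctrl.sense(); print(s["t"],s["width"],s["finger_force"],s["ft_force"],s["tool_pos"])
ctrl.line_to([*b,.27],rate=.12)
s=ctrl.sense(); print(s["t"],s["width"],s["finger_force"],s["ft_force"])
ctrl.move_pose([.5313,.1787,.27],quat(np.radians(193)))
s=ctrl.sense(); print(s["t"],s["width"],s["ft_force"],s["ft_torque"],s["tool_pos"])
c,W=wcloud(); np.savez("held.npz",W=W,col=c["color"])
cv2.imwrite("pics/held.png",c["color"][...,::-1])
```

```text
7.8583 [-0.05549598  0.59784028 -0.48998896]
8.3833 0.03460211818098789 59.2983216047287 [-1.87288482  2.59073834  5.78918523] [ 0.46284576 -0.21820875  0.0173691 ]
10.6417 0.034727491641182384 59.86274242401123 [ 0.69087117 -0.07423979 -2.30326001]
13.1333 0.03420019178541635 [ 0.76290707 -0.04861981 -2.36184873] [ 0.02974049 -0.03497272 -0.02041439] [0.53137082 0.17842326 0.26999604]
```

View pics/held.png

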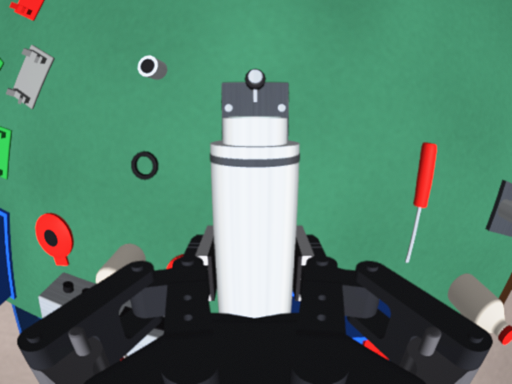

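The barrel is held level, with its nose at (255,130) in line with the needle stand at (255,78). I'll measure the barrel's pose in the hand from this cloud, then lower it.

Run:
```python
from h import *
f=np.load("held.npz"); W=f["W"]; col=f["col"].astype(int); a=np.radians(193); x=np.array([np.cos(a),np.sin(a)]);y=np.array([-x[1],x[0]])
d=W[...,:2]-np.array([.5313,.1787]); t=d@x; w=d@y
m=(W[...,2]>.285)&(W[...,2]<.33)&(abs(w)<.019)&(t>-.02)&(t<.08)&(col.min(-1)>90)
t,w,z=t[m],w[m],W[...,2][m]
print(m.sum(),np.percentile(t,[0,50,99,100]))
for lo in np.arange(-.01,.07,.01):
    k=(t>lo)&(t<lo+.01)
    if k.sum()>3: print(round(lo,3),k.sum(),np.round([w[k].min(),w[k].max(),w[k].mean(),z[k].max()],4))
```

```text
15387 [-0.01999698  0.02748472  0.0635239   0.06422184]
-0.01 1463 [-0.0178  0.0186  0.0011  0.3116]
0.0 1677 [-0.019   0.0184  0.0007  0.3115]
0.01 1904 [-0.019   0.0189  0.0007  0.3156]
0.02 2044 [-0.0165  0.0188  0.0013  0.3119]
0.03 2234 [-0.0169  0.0187  0.001   0.3112]
0.04 1941 [-0.017   0.0186  0.0011  0.3117]
0.05 2225 [-0.0164  0.0186  0.0011  0.3115]
0.06 748 [-0.0113  0.0136  0.001   0.3062]
```

```bash
cat >> h.py <<'E'
A=np.radians(193); X=np.array([np.cos(A),np.sin(A),0]); Y=np.array([-X[1],X[0],0])
def ft(n=5):
    F=[]
    for _ in range(n): ctrl.sleep(.02); s=ctrl.sense(); F.append(np.r_[s["ft_force"],s["ft_torque"]])
    F=np.mean(F,0); M=np.c_[X,Y,[0,0,1]]
    return np.r_[F[:3]@M,F[3:]@M],s
E
python3 - <<'E'
from h import *
P=np.array([.5313,.1787,0])+.001*X-.0011*Y
ctrl.line_to(P+[0,0,.16],quat(A),rate=.15); ctrl.line_to(P+[0,0,.100],rate=.05); ctrl.sleep(.2)
f0,s=ft(10); np.save("f0.npy",f0); print(s["t"],np.round(f0,2),s["tool_pos"])
z=.100
while z>.089:
    z-=.0005; ctrl.line_to(P+[0,0,z],rate=.02); f,s=ft(); d=f-f0
    print(round(z,4),round(s["t"],2),np.round(d[:3],1),np.round(d[3:],2),np.round((s["tool_pos"]-P)[2],4))
    if d[2]>4 or abs(d[1])>6: break
E
```

```text
15.7833 [-0.02  0.07 -2.57  0.    0.    0.  ] [0.53008329 0.17954793 0.10004955]
0.0995 16.12 [ 0.  -0.1 -0.1] [-0.01  0.   -0.01] 0.0995
0.099 16.45 [-0.2 -0.4 -0. ] [0.   0.01 0.  ] 0.099
0.0985 16.78 [-0.2 -0.2 -0.1] [0.01 0.   0.  ] 0.0985
0.098 17.12 [-0.3 -0.  -0.1] [ 0.01 -0.01  0.01] 0.098
0.0975 17.45 [0.2 0.  0. ] [-0.    0.01 -0.01] 0.0975
0.097 17.78 [ 0.2 -0.   0.2] [-0.    0.01  0.  ] 0.097
0.0965 18.12 [ 0.3 -0.2  0.1] [ 0.01  0.02 -0.01] 0.0965
0.096 18.45 [0.1 1.4 2.3] [ 0.2  -0.05 -0.01] 0.0961
0.0955 18.78 [1.6 4.  8. ] [ 0.55 -0.32  0.04] 0.0959
```

Run:
```python
from h import *
P=np.array([.5313,.1787,.0955])+.001*X-.0011*Y; Q=P.copy(); f0=np.load("f0.npy")
for i in range(18):
    f,s=ft(3); d=f-f0
    print(i,round(s["t"],2),np.round(d[:3],1),np.round(d[3:],2),"off",np.round((Q-P)@np.c_[X,Y,[0,0,1]]*1e3,2),"act",np.round((s["tool_pos"]-P)@np.c_[X,Y,[0,0,1]]*1e3,2))
    if abs(d[1])<.6 and abs(d[2]-10)<1 and i>3: break
    Q=Q+Y*np.clip(d[1]*5e-5,-3e-4,3e-4)+np.array([0,0,1])*np.clip((d[2]-10)*3e-5,-3e-4,3e-4)
    ctrl.line_to(Q,rate=.02)
np.save("Q.npy",Q)
```

```text
0 18.83 [2.  3.6 7.8] [ 0.54 -0.34  0.02] off [0. 0. 0.] act [-0.2   0.18  0.47]
1 19.13 [1.6 2.7 7.8] [ 0.45 -0.22  0.01] off [-0.    0.18 -0.07] act [-0.21  0.25  0.37]
2 19.43 [1.  2.7 8.2] [ 0.37 -0.17  0.04] off [ 0.    0.32 -0.13] act [-0.23  0.37  0.24]
3 19.73 [0.3 2.5 8.2] [ 0.36 -0.09  0.01] off [-0.    0.45 -0.19] act [-0.24  0.47  0.18]
4 20.03 [-0.4  3.3  8.1] [ 0.31 -0.01 -0.01] off [-0.    0.58 -0.24] act [-0.22  0.58  0.03]
5 20.33 [-0.1  1.8  8.2] [0.2  0.04 0.08] off [-0.    0.74 -0.3 ] act [-0.22  0.68 -0.04]
6 20.63 [0.2 1.2 8.4] [ 0.12 -0.04  0.1 ] off [-0.    0.83 -0.35] act [-0.23  0.7  -0.05]
7 20.93 [0.2 0.5 8.9] [ 0.05 -0.08  0.1 ] off [-0.    0.89 -0.4 ] act [-0.24  0.69 -0.02]
8 21.23 [0.3 0.5 9.2] [ 0.02 -0.08  0.08] off [-0.    0.92 -0.43] act [-0.23  0.7  -0.06]
```

Run:
```python
from h import *
c,W=wcloud(); col=c["color"].astype(int); e=ctrl.read_camera("side")
S=np.array([.5313,.1787,0]); D=W-S; t=D@X; w=D@Y; z=W[...,2]
q=(z>.140)&(z<.155)&(abs(w)<.02)&(t>.085)&(t<.115); print("post",q.sum(),t[q].mean(),w[q].mean())
m=(z>.118)&(z<.15)&(abs(w)<.025)&(t>-.02)&(t<.08)&(col.min(-1)>90); print("nose",np.percentile(t[m],[99,99.8,100]))
for lo in np.arange(-.01,.07,.01):
    k=m&(t>lo)&(t<lo+.01)
    if k.sum()>3: print(round(lo,3),k.sum(),np.round([w[k].min(),w[k].max(),np.percentile(z[k],99)],4))
V=cloud(e); D2=V-S; t2=D2@X; w2=D2@Y; k=(V[...,2]>.121)&(V[...,2]<.145)&(abs(w2)<.022)&(abs(t2)<.075)
print("side t",np.percentile(t2[k],[0,1,99,100]))
for lo in(-.06,-.05,-.04,.03,.04): 
    j=k&(t2>lo)&(t2<lo+.01); print(lo,j.sum(),np.round([np.percentile(V[...,2][j],97),w2[j].mean()],4) if j.any() else 0)
a=cv2.resize(c["color"][60:330,130:390,::-1],(400,415)); b=cv2.resize(e["color"][200:290,170:275,::-1],(400,415),interpolation=cv2.INTER_CUBIC)
cv2.imwrite("pics/seat.png",np.hstack([a,b])); print(ctrl.sense()["t"])
```

```text
post 1195 0.0967585363634709 0.0006233815221064056
nose [0.06434813 0.07854137 0.07984844]
-0.01 1483 [-0.0186  0.0199  0.136 ]
0.0 1684 [-0.0203  0.0221  0.1359]
0.01 2160 [-0.0228  0.0236  0.1363]
0.02 2020 [-0.0171  0.0182  0.1361]
0.03 2219 [-0.0174  0.0183  0.136 ]
0.04 1947 [-0.0171  0.0181  0.1363]
0.05 2241 [-0.0174  0.0179  0.136 ]
0.06 855 [-0.012   0.0132  0.1312]
side t [-0.05729444 -0.05521808  0.06314087  0.06377627]
-0.06 30 [ 0.1379 -0.0089]
-0.05 53 [ 0.1371 -0.0096]
-0.04 50 [ 0.1373 -0.0097]
0.03 51 [ 0.1372 -0.0105]
0.04 51 [ 0.1375 -0.0093]
21.3333
```

View pics/seat.png

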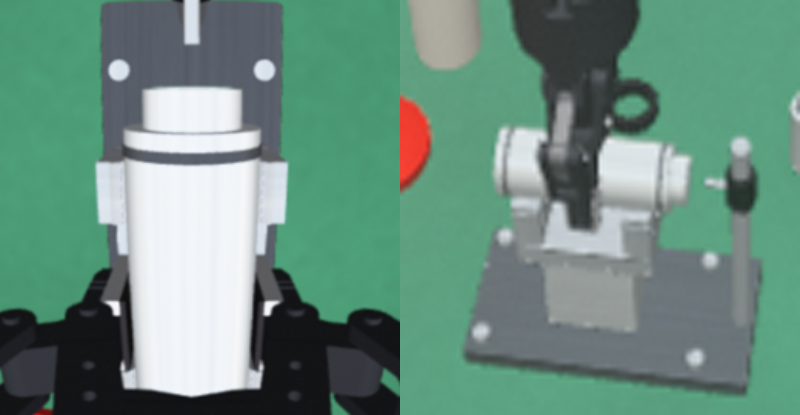

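The barrel is seated: its top is at 136 mm, level, the nose at right-crop (690,180) clears the needle tip at (707,183), and the nose-to-post gap matches the nominal 33 mm within 1 mm. The push on top of the barrel's own weight is only about 7 N, so I trim it up to about 1 kg, check that it holds, and hand in.

Run:
```python
from h import *
Q=np.load("Q.npy"); f0=np.load("f0.npy"); ok=False
for i in range(12):
    f,s=ft(6); d=f-f0; print(i,round(s["t"],2),np.round(d,2))
    if abs(d[1])<.7 and abs(d[2]-11.8)<.6: ok=True; break
    Q=Q+Y*np.clip(d[1]*5e-5,-2e-4,2e-4)+np.array([0,0,1])*np.clip((d[2]-11.8)*4e-5,-2e-4,2e-4)
    ctrl.line_to(Q,rate=.02)
np.save("Q.npy",Q); ctrl.sleep(1.2); f,s=ft(6); d=f-f0; print(ok,s["t"],np.round(d,2),s["width"],s["finger_force"],s["qvel"])
if ok and abs(d[2]-11.8)<1.5 and abs(d[1])<1.2: ctrl.close_job(); print("closed")
```

```text
0 21.43 [ 0.44  0.75  8.82  0.   -0.07  0.09]
1 21.78 [ 0.81  0.46  9.98 -0.01 -0.19  0.14]
2 22.13 [ 1.61  0.27 10.62 -0.03 -0.22  0.11]
3 22.48 [ 1.91 -0.07 11.05 -0.04 -0.27  0.1 ]
4 22.83 [ 1.7   0.5  11.79 -0.05 -0.28  0.12]
True 24.1333 [ 2.    0.18 11.21 -0.02 -0.3   0.09] 0.03446635818025539 60.808600187301636 [-0.00018235 -0.00294328  0.00213507 -0.00180813 -0.00081984 -0.00237482]
the job is handed in; nothing more can be done
closed
```

The barrel is seated level in the V-block, nose towards the needle stand and centred lengthwise to within about 1 mm. It is held gripped with about 9 N of push (11 N on the V, sideways force near zero), and I handed the job in at about 24 s.

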